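# Load the lash-adhesive dosing stand and hold its ratchet lever at four clicks

## Robot

A 6-joint arm with a two-finger parallel gripper is mounted at the origin on the work surface. World frame = base frame: x ahead of the robot, y to its left, z up, the work surface at z = 0. Lengths are in m, angles in rad, forces in N, time in s.
With the tool pointing down it reaches from about 0.425 to 0.95 m from the base axis. Payload 3.5 kg.
Tool frame: the origin (TCP) lies between the finger pads; the fingertips stand 19 mm ahead of it and the grasp point (between the pads) is the TCP (ctrl.nose_length is the distance from the TCP to the fingertips, in m); z points along the fingers, y is the line along which they close (so a half turn about z gives the same grasp; the last joint's range is limited). The gripper opens to 85 mm and grips with 20 to 120 N. Pads are 22 mm wide; open, the fingers measure 114 mm over their backs; the gripper's body (76 mm by 85 mm) begins 54 mm behind the grasp point. The pads swing forward as they close: fully open they stand 13 mm farther back than shut.
Start: joints at [0.979, 0.286, 1.577, -0, 1.279, -0.15], TCP at [0.289, 0.61, 0.25] pointing down, gripper open.
Joint ranges: [-2.77, 2.77], [-0.9, 2.22], [0.21, 2.48], [-1.53, 4.67], [0.24, 2.81], [-2.84, 2.84]. Speed limits (rad/s): [2.79, 2.79, 3.14, 3.14, 3.14, 3.14].

## Interface

Orientations are given as a unit quaternion [x, y, z, w].
In Python, from plant import ctrl gives the robot as it stands.
- The arm moves only by the tool apply_moves, never from a script. Its argument "series" is a list of rows, each a list of 6 numbers: the shift along the world's x, y, z scaled (see below), then the turn, a rotation vector about the world's x, y, z scaled (see below). A call has 1 to 20 rows; each row is the pose to reach, as a shift and turn from the pose commanded when the call began; what a row does not reach only later rows make up. The controller multiplies each number of a shift by 0.8 m and each number of a turn by 45 degrees. A row lasts 1/8 s, in which the tool goes at most 62.5 mm and 10.7 degrees, less where a joint would pass 70% of its speed; a pose out of reach is approached as far as the arm can. A call with a number of a shift or a turn outside -1 to 1 is refused whole. A call with a gripper value outside its range is refused whole. "jaw" is the opening, from 0 (shut) to 1 (fully open), set as the call begins (left out, the last holds). The fingers move at their own pace and stop on an object; "squeeze" is the grip in N (left out, the last holds). Time passes only in rows, so rows that repeat a pose let the fingers close. It gives the time, the measured TCP pose, the force, the opening and the grip force at its end, in the units of the state.
- ctrl.get_state(): the state, without advancing time (a new reading comes with each control period).
- ctrl.read_camera(name): name is "scene" or "top"; returns the picture (384x512x3 uint8, red, green, blue); there is no depth.
- ctrl.get_calibration(name): a dict with "fx", "fy", "cx", "cy" (pixels), "dist_coeffs" ([k1, k2, p1, p2, k3] as OpenCV has them; the pictures are not rectified), "xyz" and "orientation" of the camera in the world. Camera axes: x right, y up, looking along -z (the intrinsics and any distortion apply to the point x, -y, -z); pixel columns grow to the right and rows downward; lengths in m; the calibration is good to about 2 mm. A picture is of the moment at which its call begins. get_calibration takes no time and is no camera call.
- ctrl.sign_off(): hands the job in; it is judged then, once.
Trained networks look in the newest picture that a camera, given by its name, has taken for a name from the list of things; names that differ only in an ending like _2 or _b are one class to them, and where a whole thing is asked for, a point or a joint stands for the part that bears it (a point fixed in the world has none). Each returns a list of dicts, best first, with "p" (0 to 1); they miss things now and then, are a little off and sometimes report something else, mostly with a low value. They report only what shows in the picture. A call takes as long as a camera call.
- ctrl.boxes_of(thing, camera): "xy" ([column, row] as shares, 0 to 1, of the picture: columns of its width, rows of its height, amid what is visible of it).
- ctrl.silhouettes(thing, camera): "pixels" (384x512 bool, what is visible of it) and "xy" ([column, row] as shares, 0 to 1, of the picture: columns of its width, rows of its height, amid what is visible of it).
The state is a dict: "time": time; "qpos": joint angles; "dq": joint speeds; "joint_efforts": joint torques, N m; "eef_pos": TCP position; "tcp_rot": TCP orientation; "contact_force": force on the tool from outside, world axes, zero at the start; "wrist_torque": the same for the moment, N m; "opening": opening from 0.0 (shut) to 1.0 (fully open); "finger_force": force on a finger pad.
Only numpy, scipy, OpenCV 4.12 (cv2) and the standard library are available. Lean on these libraries where they do the work, as an engineer would, in place of code of your own. Each camera call takes 0.05 s, during which the arm holds its last target. There are 200 camera calls.

## Task

Stand the slim white adhesive cartridge upright, nozzle up, fully home in the bore of the dosing stand and let go of it. Then take the stand's sprung ratchet lever by its black knob, swing it counter-clockwise (seen from above) exactly four clicks, never going on to a fifth, and finish while still holding the lever there with the fingers, since it springs back if let go. Leave the other things on the table where they are.

Things in the scene. Friction and masses are not known exactly. Their poses are not given: they have to be found in the camera images.
- cartridge_mid (a point): Centre (half-way up) of the loose white plastic cartridge, which starts standing on the table: a round barrel 24 mm across and 82 mm tall with a short tapered nozzle on top, 100 mm tall in all, 40 to 85 g. Its foot is bevelled by 2 to 3 mm. z is its long axis, pointing to the nozzle. It is the slimmest of the three standing vessels.
- cartridge_foot (a point): Centre of the cartridge's underside, 50 mm below cartridge_mid.
- bore_floor (a point): Centre of the floor of the bore in the fixed dosing stand, 15 mm above the table. The upright bore is 27 mm across and 40 mm deep, in a square aluminium block 60 x 60 mm whose top is 55 mm above the table, at the +y end of the stand's grey base plate (130 x 250 x 15 mm). A seated cartridge stands 60 mm out of the block. x and y axes are the stand's own (turned with it).
- pivot (a point): Point on the lever's upright turning axis, at the height of point knob (84 mm above the table). It lies 125 mm from the bore's axis, along the stand's -y, over a round grey housing (124 mm across, top 44 mm above the table).
- knob (a point): Middle of the part of the black knob to grip: an upright round post 16 mm across that rises from the lever arm's end, 100 mm from the turning axis. The bare post runs from 59 to 106 mm above the table; this point is 84 mm above it. The flat steel arm (18 mm wide) under it has its top 56 mm above the table.
- ratchet (a joint): Angle of the lever in rad: 0 at rest against its stop, growing counter-clockwise seen from above. One click every 0.22 rad: resting notches at 0.22, 0.44, 0.66, 0.88 (fourth) and so on; between notches the resistance rises and then drops as the next click comes, half-way (a ridge on the housing marks each such place). A return spring always pulls it back to 0 when released; pushing the knob takes about 2 N (in the drops) to 13 N (at the peaks). The end stop lies at 1.41 rad.
- cleanser: Bystander: round ivory bottle 42 mm across and 125 mm tall, standing loose. Origin at the centre of its underside.
- jar: Bystander: squat glass jar 50 mm across and 45 mm tall with a metal lid, loose. Origin at the centre of its underside.
- tweezers: Bystander: steel tweezers 130 mm long lying on the table. Origin at the middle, under it.
- stone: Bystander: green glass adhesive palette, disc 60 mm across and 10 mm thick. Origin at the centre of its underside.
- brush: Bystander: thin lash brush 150 mm long, 8 to 12 mm thick, lying on the table. Origin at its middle, under it.
- cartridge: The cartridge itself; origin at the centre of its underside (same point as cartridge_foot).

How it is judged:
On the way, in this order (a step that is already met when the one before it is completed fails the run):
1. the cartridge stands fully home in the bore, let go, the lever still at rest (horizontal distance between cartridge_foot and bore_floor below 0.005 m and z of cartridge_foot in the frame of bore_floor below 0.004 m and angle between cartridge_mid's own z axis and vertical below 0.12 rad and contact force between the fingers and cartridge below 0.1 N and value of joint ratchet below 0.08 rad), for 0.2 s.
2. the lever has been moved past its second click (value of joint ratchet between 0.33 and 0.55 rad), for 0.02 s.
3. the lever is held at its fourth click by the fingers (value of joint ratchet between 0.77 and 0.99 rad and contact force between the fingers and ratchet above 1 N), for 0.3 s.
At the end, for the whole second after the job is handed in: The cartridge stands upright in the bore (foot within 5 mm of its axis, 4 mm of its floor, tilt under 0.12 rad), let go; the lever is still at 0.77 to 0.99 rad (past the fourth click, short of the fifth) and the fingers press on it with over 1 N (all of step 3 and horizontal distance between cartridge_foot and bore_floor below 0.005 m and z of cartridge_foot in the frame of bore_floor below 0.004 m and angle between cartridge_mid's own z axis and vertical below 0.12 rad and contact force between the fingers and cartridge below 0.1 N and velocity of joint ratchet between -0.15 and 0.15 rad/s); the arm keeps its last pose, push and grip.
It fails at once if the lever goes on to the fifth click (value of joint ratchet above 1.03 rad).
It fails at once if the lever is clicked while the cartridge is not home in the bore (value of joint ratchet above 0.15 rad and not (horizontal distance between cartridge_foot and bore_floor below 0.005 m and z of cartridge_foot in the frame of bore_floor below 0.004 m and angle between cartridge_mid's own z axis and vertical below 0.12 rad)).
It fails at once if one of the other things is moved more than 30 mm (distance of any of cleanser, jar, tweezers, stone, brush from where it was at the start of the episode above 0.03 m).
It also fails if it takes over 59 s, if anything falls off the work surface, if the arm or the gripper's body presses on something with over 40 N, if the wrist force passes 120 N, or if a joint passes its speed limit or range.

## Working session

There is one attempt and no reset: what is moved stays moved. The work goes in short steps, Python scripts to look and compute and a tool call to move; the robot and the scene stay as the last step left them, time stands still between calls to the robot, and variables do not carry over. Pictures are saved under pics/ and viewed, at most 10 in all, crops included, and the job is handed in when it is done.

Besides the shell and the picture viewer there is one more tool, called after "Emit:" by a JSON object that holds its "fn" and its "kwargs", one argument or row to a line. apply_moves: Moves the arm, as the interface text tells. Shifts and turns lie within -1 to 1; 1 stands for 0.8 m of shift or 45 degrees of turn. Its arguments: {"type":"object","properties":{"series":{"type":"array"},"jaw":{"type":"number"},"squeeze":{"type":"number"}},"required":["series"]}

```bash
mkdir -p pics; cat > h.py <<'E'
import numpy as np, cv2
from scipy.spatial.transform import Rotation as R
from plant import ctrl
def cal(n):
    c=ctrl.get_calibration(n); K=np.array([[c['fx'],0,c['cx']],[0,c['fy'],c['cy']],[0,0,1.]])
    return K,np.array(c['dist_coeffs'],float),np.array(c['xyz']),R.from_quat(c['orientation']).as_matrix()
def ray(n,uv):
    K,d,p,M=cal(n); q=cv2.undistortPoints(np.array([[uv]],float),K,d)[0,0]
    return p,M@np.array([q[0],-q[1],-1])
def at_z(n,uv,z):
    p,v=ray(n,uv); return p+v*(z-p[2])/v[2]
def proj(n,P):
    K,d,p,M=cal(n); X=(np.atleast_2d(P)-p)@M; X=X*[1,-1,-1]
    return cv2.projectPoints(X,np.zeros(3),np.zeros(3),K,d)[0][:,0]
def snap(n,f):
    im=ctrl.read_camera(n); cv2.imwrite('pics/'+f,im[:,:,::-1]); return im
E
python3 - <<'E'
from h import *
for n in('scene','top'):
    im=snap(n,n+'0.png'); print(n,cal(n)[2],cal(n)[0][0,0])
    for t in('cartridge','bore_floor','knob','pivot','cleanser','jar','tweezers','stone','brush'):
        try:
            r=ctrl.silhouettes(t,n)
            for k in r[:2]: print(t,round(k['p'],2),(np.array(k['xy'])*[512,384]).round(1),k['pixels'].sum(),at_z(n,np.array(k['xy'])*[512,384],0.05).round(3))
        except Exception as e: print(t,e)
print(ctrl.get_state())
a=[cv2.imread(f'pics/{n}0.png') for n in('scene','top')]
E
```

```text
scene [ 1.06742447 -0.73765089  1.15209041] 499.55808484027824
cartridge 0.52 [289.4 105.1] 165 [0.466 0.329 0.05 ]
bore_floor 0.79 [247.6 207.9] 3597 [ 0.589 -0.085  0.05 ]
bore_floor 0.23 [289.  105.6] 144 [0.466 0.327 0.05 ]
knob 0.79 [229.8 208.4] 515 [ 0.55  -0.114  0.05 ]
pivot 0.81 [246.7 206.7] 3768 [ 0.585 -0.083  0.05 ]
cleanser 0.61 [306.9 128.2] 371 [0.567 0.27  0.05 ]
jar 0.78 [264.8 128. ] 261 [0.457 0.198 0.05 ]
tweezers 0.54 [320.7 233.7] 164 [ 0.796 -0.046  0.05 ]
stone 0.51 [344.5 178.4] 282 [0.759 0.156 0.05 ]
brush 0.75 [117.4 277.8] 178 [ 0.446 -0.439  0.05 ]
top [ 0.48999337 -0.03087919  1.39411716] 489.7582881222553
cartridge 0.54 [130.1 222.7] 122 [0.462 0.331 0.05 ]
bore_floor 0.88 [272.5 185.5] 4197 [ 0.576 -0.058  0.05 ]
bore_floor 0.53 [262.6 116.2] 157 [ 0.768 -0.025  0.05 ]
knob 0.82 [289.8 191.9] 437 [ 0.56  -0.106  0.05 ]
pivot 0.62 [269.8 188.1] 4174 [ 0.569 -0.051  0.05 ]
pivot 0.16 [130.  220.6] 117 [0.468 0.332 0.05 ]
cleanser 0.66 [157.7 182. ] 222 [0.577 0.259 0.05 ]
cleanser 0.5 [129.8 222.1] 121 [0.464 0.332 0.05 ]
jar 0.72 [170.6 234.4] 283 [0
[... 278 characters left out ...]

{'time': 1.0, 'qpos': array([ 9.78983152e-01,  2.86299132e-01,  1.57672819e+00, -9.62086486e-06,
        1.27857529e+00, -1.50001127e-01]), 'dq': array([ 0.00300292, -0.0014443 ,  0.00074512,  0.00119558, -0.00161363,
        0.00119874]), 'joint_efforts': array([-5.28404998e-04, -4.05978477e+01, -2.92942554e+01, -2.37244203e-04,
        5.35099716e-04, -4.73247297e-06]), 'eef_pos': array([0.28857983, 0.61017992, 0.25031016]), 'tcp_rot': array([ 2.19112368e-01,  9.75699631e-01, -6.31086279e-06,  2.48825618e-06]), 'contact_force': array([-0.2292646 , -0.12790113, -0.38924874]), 'wrist_torque': array([ 0.01986628, -0.03560454, -0.01676733]), 'finger_force': 0.0, 'opening': 1.0010612265805334}
```

```bash
python3 -c "
import cv2
for n in('scene','top'): cv2.imwrite(f'pics/{n}0b.png',cv2.resize(cv2.imread(f'pics/{n}0.png'),(800,600),interpolation=cv2.INTER_CUBIC))"
```

```text
(no output)
```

View pics/scene0b.png

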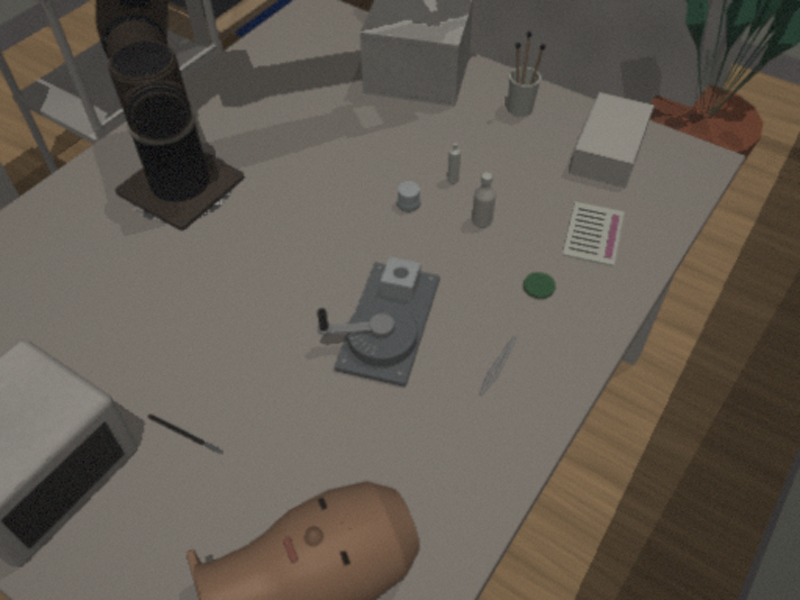

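View pics/top0b.png

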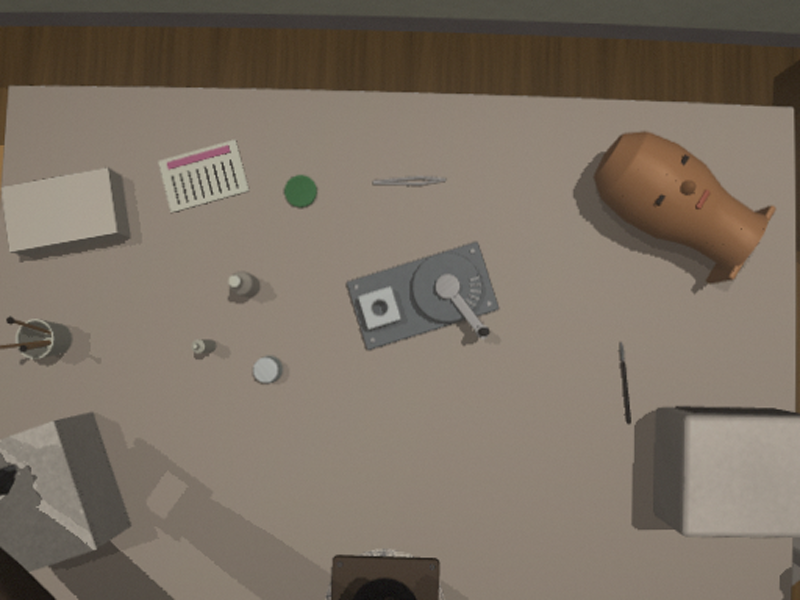

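The scene view shows the cartridge near (453,165), the stand's bore at (401,271), the hub at (382,324) and the knob at (323,320). The top view has the cartridge at (202,347), the bore at (379,308), the hub at (447,286) and the knob at (483,331). Next I'll take enlarged crops.

```bash
python3 - <<'E'
import cv2,numpy as np
t=cv2.imread('pics/top0.png');s=cv2.imread('pics/scene0.png')
f=lambda im,x,y,w,h,k:cv2.resize(im[y:y+h,x:x+w],None,fx=k,fy=k,interpolation=cv2.INTER_CUBIC)
a=f(t,215,145,100,85,4); b=f(s,195,160,95,85,4)
c=f(t,115,205,40,40,5); d=f(s,270,85,40,40,5)
o=np.zeros((560,800,3),np.uint8); o[:340,:400]=a;o[:340,400:780]=b;o[345:545,:200]=c;o[345:545,400:600]=d
cv2.imwrite('pics/m.png',np.clip(o*1.6,0,255).astype(np.uint8))
E
```

```text
(no output)
```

View pics/m.png

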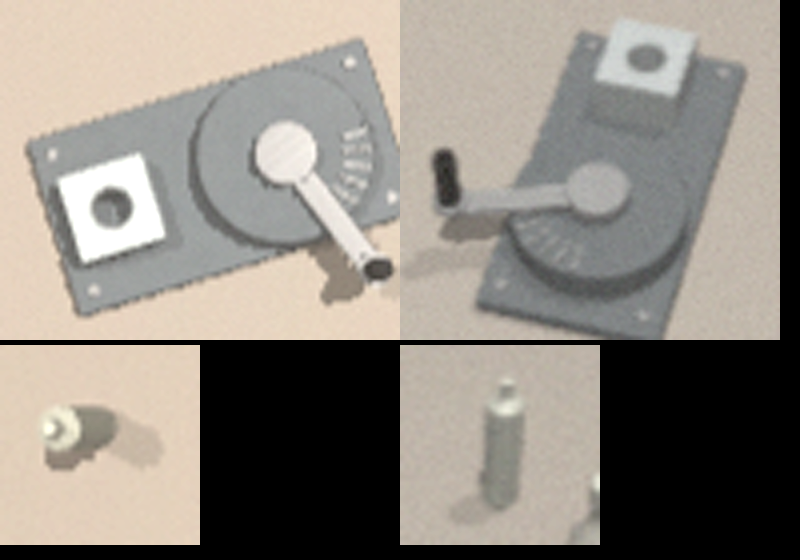

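```bash
python3 - <<'E'
from h import *
from scipy.optimize import least_squares
# local stand frame origin at bore axis; base plate: bore-plate end unknown -> fit offset e
T=lambda x,y:(215+x/4-.4,145+y/4-.4); S=lambda x,y:(195+(x-400)/4-.4,160+y/4-.4)
obs=[('top',T(111,207),(0,0,.055)),('top',T(25,142),(65,'a',.015)),('top',T(82,316),(-65,'a',.015)),('top',T(361,40),(65,'b',.015)),
('top',T(57,180),(30,30,.055)),('top',T(141,153),(30,-30,.055)),('top',T(165,240),(-30,-30,.055)),('top',T(82,266),(-30,30,.055)),
('scene',S(646,58),(0,0,.055)),('scene',S(578,32),(-65,'a',.015)),('scene',S(745,70),(65,'a',.015)),('scene',S(478,303),(-65,'b',.015)),('scene',S(662,340),(65,'b',.015)),
('scene',S(615,18),(-30,30,.055)),('scene',S(697,36),(30,30,.055)),('scene',S(594,85),(-30,-30,.055)),('scene',S(680,103),(30,-30,.055))]
def res(q,full=False):
    x,y,w,a=q; o=[]
    for n,uv,(lx,ly,z) in obs:
        ly={'a':a,'b':a-250}.get(ly,ly)
        c,s=np.cos(w),np.sin(w); P=[x+(c*lx-s*ly)/1e3,y+(s*lx+c*ly)/1e3,z]
        o.append(proj(n,P)[0]-uv)
    return np.array(o) if full else np.ravel(o)
f=least_squares(res,[.55,.03,.2,45],x_scale=[.01,.01,.1,10],loss='soft_l1'); print('stand',f.x); print(res(f.x,True).round(1).tolist())
x,y,w,a=f.x; piv=np.array([x+.125*np.sin(w),y-.125*np.cos(w)]); print('pivot',piv)
print('hub top proj',proj('top',[*piv,.065]),T(286,153),proj('scene',[*piv,.065]),S(599,190))
kt=at_z('top',T(377,268),.106)[:2]; ks=at_z('scene',S(443,155),.106)[:2]
for k in(kt,ks): d=k-piv; print('knob',k,np.hypot(*d),np.degrees(np.arctan2(d[1],d[0])))
C=lambda x,y:(115+x/5-.4,205+(y-345)/5-.4); D=lambda x,y:(270+(x-400)/5-.4,85+(y-345)/5-.4)
ob=[('top',C(50,428),.100),('top',C(61,428),.082),('scene',D(507,384),.1),('scene',D(504,405),.082),('scene',D(502,500),.0)]
for n,uv,z in ob: print(n,z,at_z(n,uv,z))
E
```

```text
stand [5.42969510e-01 2.36101559e-02 3.38990775e-01 4.49911044e+01]
[[0.0, 0.2], [-0.0, 0.0], [-0.4, 0.4], [0.1, -1.4], [-0.2, -0.1], [-0.3, -0.0], [0.3, -0.9], [0.2, -0.7], [-0.1, 0.2], [-0.1, -0.0], [0.2, -1.2], [-0.7, -0.1], [-0.2, 1.0], [0.3, 0.5], [-0.2, -0.0], [-0.0, -0.8], [-1.1, -1.2]]
pivot [ 0.58453644 -0.09427619]
hub top proj [[286.03492226 182.38788127]] (286.1, 182.85) [[244.10778549 206.08508708]] (244.35, 207.1)
knob [ 0.50637487 -0.15431923] 0.09856164572628266 -142.46884540196328
knob [ 0.50363236 -0.154954  ] 0.10112995599077067 -143.13021785993286
top 0.1 [0.46672768 0.33254037 0.1       ]
top 0.082 [0.46659205 0.33160871 0.082     ]
scene 0.1 [0.46599488 0.33388218 0.1       ]
scene 0.082 [0.46472482 0.33406332 0.082     ]
scene 0.0 [0.4670977  0.33557691 0.        ]
```

Both cameras agree to about 2 mm, and the stand fit gives the right pivot-to-knob radius of about 100 mm. Moving above the cartridge now.

Emit:
{"fn": "apply_moves", "kwargs": {
  "series": [
    [0.03,-0.05,0,0,0,0],
    [0.08,-0.12,0,0,0,0],
    [0.13,-0.19,0,0,0,0],
    [0.175,-0.26,0,0,0,0],
    [0.205,-0.32,-0.03,0,0,0],
    [0.222,-0.3465,-0.06,0,0,0],
    [0.222,-0.3465,-0.1,0,0,0],
    [0.222,-0.3465,-0.1,0,0,0],
    [0.222,-0.3465,-0.1,0,0,0]
  ],
  "jaw": 1,
  "squeeze": 30
}}

```text
time: 2.12
eef_pos: [0.4666, 0.3336, 0.1716]
tcp_rot: [0.219, 0.976, 0.001, 0.001]
contact_force: [-0.2, -0.1, 0.5]
opening: 0.999
finger_force: 0.0
```

Emit:
{"fn": "apply_moves", "kwargs": {
  "series": [
    [0,0,-0.04,0,0,0],
    [0,0,-0.08,0,0,0],
    [0,0,-0.115,0,0,0],
    [0,0,-0.129,0,0,0],
    [0,0,-0.129,0,0,0],
    [0,0,-0.129,0,0,0]
  ]
}}

```text
time: 2.88
eef_pos: [0.4673, 0.3338, 0.069]
tcp_rot: [0.219, 0.976, 0.001, 0.001]
contact_force: [0.3, 0.2, 0.1]
opening: 0.999
finger_force: 0.0
```

Emit:
{"fn": "apply_moves", "kwargs": {
  "series": [
    [0,0,0,0,0,0],
    [0,0,0,0,0,0],
    [0,0,0,0,0,0],
    [0,0,0,0,0,0],
    [0,0,0,0,0,0],
    [0,0,0,0,0,0],
    [0,0,0,0,0,0],
    [0,0,0,0,0,0]
  ],
  "jaw": 0,
  "squeeze": 30
}}

```text
time: 3.88
eef_pos: [0.4664, 0.3331, 0.0674]
tcp_rot: [0.219, 0.976, 0.0, 0.0]
contact_force: [0.8, -0.1, 3.4]
opening: 0.274
finger_force: 29.6
```

```bash
python3 - <<'E'
from h import *
for n in('scene','top'): snap(n,n+'1.png')
t=cv2.imread('pics/top1.png');s=cv2.imread('pics/scene1.png')
f=lambda im,x,y:cv2.resize(im[y:y+100,x:x+100],None,fx=4,fy=4,interpolation=cv2.INTER_CUBIC)
cv2.imwrite('pics/m1.png',np.clip(np.hstack([f(t,80,170),f(s,240,50)])*1.6,0,255).astype(np.uint8))
E
```

```text
(no output)
```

View pics/m1.png

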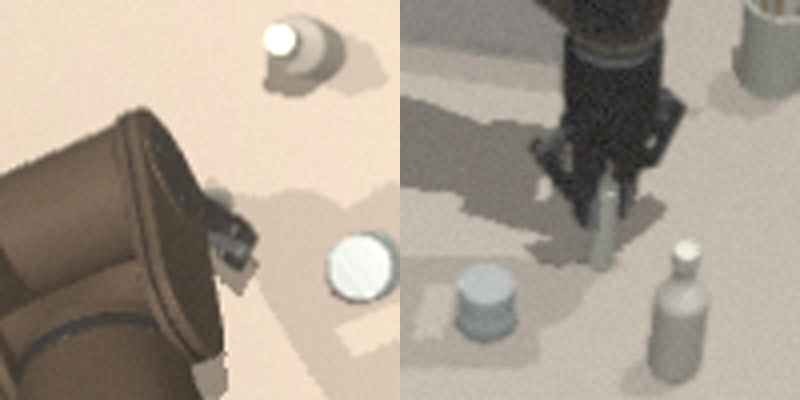

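The cartridge is between the fingers: the scene crop shows its lower barrel at (600,240), upright, with the jar and bottle untouched. The opening of 23 mm matches the barrel. Next I'll lift it and carry it over the bore.

Emit:
{"fn": "apply_moves", "kwargs": {
  "series": [
    [0,0,0.03,0,0,0],
    [0,0,0.08,0,0,0],
    [0,0,0.13,0,0,0],
    [0.01,-0.03,0.17,0,0,0],
    [0.02,-0.08,0.18,0,0,0],
    [0.035,-0.14,0.18,0,0,0],
    [0.05,-0.2,0.18,0,0,0],
    [0.065,-0.26,0.18,0,0,0],
    [0.08,-0.32,0.16,0,0,0],
    [0.09,-0.36,0.14,0,0,0],
    [0.0957,-0.3869,0.11,0,0,0],
    [0.0957,-0.3869,0.09,0,0,0],
    [0.0957,-0.3869,0.085,0,0,0],
    [0.0957,-0.3869,0.085,0,0,0],
    [0.0957,-0.3869,0.085,0,0,0]
  ]
}}

```text
time: 5.85
eef_pos: [0.5433, 0.0242, 0.1361]
tcp_rot: [0.218, 0.976, 0.0, 0.001]
contact_force: [-0.0, 0.4, -1.1]
opening: 0.274
finger_force: 29.6
```

```bash
python3 - <<'E'
from h import *
print(ctrl.get_state()['eef_pos'])
for n in('scene','top'): snap(n,n+'2.png')
t=cv2.imread('pics/top2.png');s=cv2.imread('pics/scene2.png')
f=lambda im,x,y:cv2.resize(im[y:y+80,x:x+80],None,fx=5,fy=5,interpolation=cv2.INTER_CUBIC)
cv2.imwrite('pics/m2.png',np.clip(np.hstack([f(t,205,155),f(s,215,120)])*1.6,0,255).astype(np.uint8))
E
```

```text
[0.5432517  0.02416786 0.13611971]
```

View pics/m2.png

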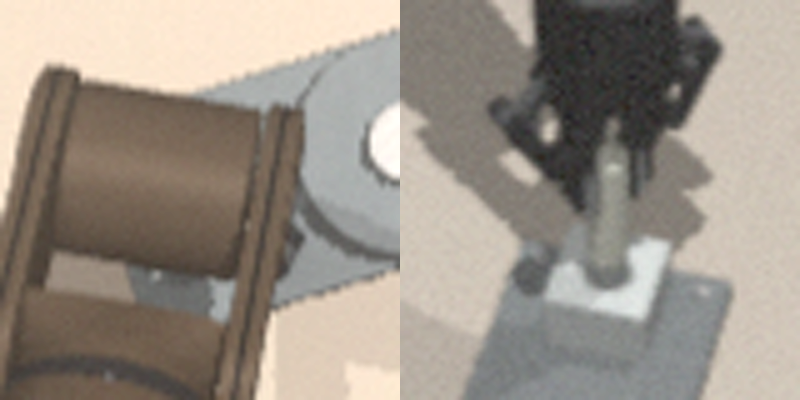

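The scene crop shows the held cartridge upright over the block, with its foot near (608,280) just above the bore. I'll lower it gently and watch the force.

Emit:
{"fn": "apply_moves", "kwargs": {
  "series": [
    [0,0,-0.008,0,0,0],
    [0,0,-0.014,0,0,0],
    [0,0,-0.019,0,0,0],
    [0,0,-0.024,0,0,0],
    [0,0,-0.024,0,0,0],
    [0,0,-0.024,0,0,0]
  ]
}}

```text
time: 6.7
eef_pos: [0.5428, 0.0234, 0.116]
tcp_rot: [0.219, 0.976, -0.0, 0.0]
contact_force: [-0.9, 0.3, -1.0]
opening: 0.269
finger_force: 29.6
```

Emit:
{"fn": "apply_moves", "kwargs": {
  "series": [
    [0,0,-0.008,0,0,0],
    [0,0,-0.016,0,0,0],
    [0,0,-0.024,0,0,0],
    [0,0,-0.032,0,0,0],
    [0,0,-0.038,0,0,0],
    [0,0,-0.041,0,0,0],
    [0,0,-0.041,0,0,0],
    [0,0,-0.041,0,0,0]
  ]
}}

```text
time: 7.7
eef_pos: [0.5429, 0.0234, 0.0834]
tcp_rot: [0.219, 0.976, 0.0, 0.0]
contact_force: [-1.0, 0.6, -0.1]
opening: 0.269
finger_force: 29.6
```

Emit:
{"fn": "apply_moves", "kwargs": {
  "series": [
    [0,0,-0.002,0,0,0],
    [0,0,-0.003,0,0,0],
    [0,0,-0.003,0,0,0]
  ]
}}

```text
time: 8.07
eef_pos: [0.5434, 0.0234, 0.0823]
tcp_rot: [0.219, 0.976, -0.0, 0.0]
contact_force: [-2.2, 0.1, 7.2]
opening: 0.272
finger_force: 30.3
```

Emit:
{"fn": "apply_moves", "kwargs": {
  "series": [
    [0,0,0,0,0,0],
    [0,0,0,0,0,0],
    [0,0,0,0,0,0],
    [0,0,0,0,0,0],
    [0,0,0,0,0,0],
    [0,0,0,0,0,0],
    [0,0,0,0,0,0],
    [0,0,0,0,0,0]
  ],
  "jaw": 1
}}

```text
time: 9.07
eef_pos: [0.5427, 0.0234, 0.0807]
tcp_rot: [0.219, 0.976, -0.0, 0.0]
contact_force: [0.1, -0.8, 0.4]
opening: 1.0
finger_force: 0.0
```

Emit:
{"fn": "apply_moves", "kwargs": {
  "series": [
    [0,0,0.02,0,0,0],
    [0,0,0.06,0,0,0],
    [0,0,0.1,0,0,0],
    [0,0,0.13,0,0,0],
    [0,-0.02,0.14,0,0,0],
    [-0.01,-0.06,0.14,0,0,-0.1],
    [-0.02,-0.1,0.14,0,0,-0.3],
    [-0.03,-0.14,0.14,0,0,-0.5],
    [-0.04,-0.18,0.14,0,0,-0.7],
    [-0.0475,-0.22,0.14,0,0,-0.9],
    [-0.0475,-0.222,0.14,0,0,-1],
    [-0.0475,-0.222,0.14,0,0,-1],
    [-0.0475,-0.222,0.14,0,0,-1]
  ]
}}

```text
time: 10.7
eef_pos: [0.5044, -0.1542, 0.1924]
tcp_rot: [0.575, 0.818, -0.0, -0.0]
contact_force: [-0.3, 0.9, -1.0]
opening: 1.001
finger_force: 0.0
```

```bash
python3 - <<'E'
from h import *
s=ctrl.get_state();print(s['eef_pos'],s['qpos'])
for n in('scene','top'): snap(n,n+'3.png')
t=cv2.imread('pics/top3.png');s=cv2.imread('pics/scene3.png')
f=lambda im,x,y:cv2.resize(im[y:y+100,x:x+100],None,fx=4,fy=4,interpolation=cv2.INTER_CUBIC)
cv2.imwrite('pics/m3.png',np.clip(np.hstack([f(t,215,145),f(s,195,140)])*1.6,0,255).astype(np.uint8))
print('seated tip/foot-at-block',proj('scene',[[.543,.0236,.115],[.543,.0236,.055]]))
E
```

```text
[ 0.50440309 -0.15421868  0.19240256] [-4.89159978e-01  1.73401850e-02  1.98961598e+00 -1.04927272e-04
  1.13535680e+00 -8.33827245e-01]
seated tip/foot-at-block [[255.86542998 160.31783449]
 [255.96325226 174.25867086]]
```

View pics/m3.png

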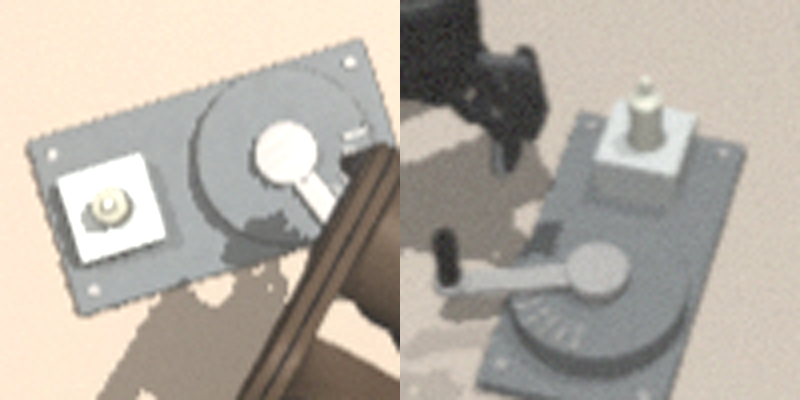

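The cartridge is seated: its nozzle tip projects at (645,78) in the scene crop, about 1 px from the prediction. The lever is at rest. Now I'll turn the tool so the fingers close along the knob's tangent, and lower it.

Emit:
{"fn": "apply_moves", "kwargs": {
  "series": [
    [0,0,0,0,0,-0.15],
    [0,0,0,0,0,-0.35],
    [0,0,0,0,0,-0.55],
    [0,0,0,0,0,-0.75],
    [0,0,0,0,0,-0.95],
    [0,0,0,0,0,-1],
    [0,0,0,0,0,-1]
  ]
}}

```text
time: 11.68
eef_pos: [0.5048, -0.1537, 0.1927]
tcp_rot: [0.844, 0.536, -0.0, -0.0]
contact_force: [-0.6, -0.1, -0.0]
opening: 1.0
finger_force: 0.0
```

Emit:
{"fn": "apply_moves", "kwargs": {
  "series": [
    [0,0,0,0,0,-0.15],
    [0,0,0,0,0,-0.35],
    [0,0,0,0,0,-0.5],
    [0,0,-0.03,0,0,-0.613],
    [0,0,-0.07,0,0,-0.613],
    [0,0,-0.11,0,0,-0.613],
    [0,0,-0.133,0,0,-0.613],
    [0,0,-0.133,0,0,-0.613],
    [0,0,-0.133,0,0,-0.613]
  ]
}}

```text
time: 12.8
eef_pos: [0.5057, -0.1545, 0.0876]
tcp_rot: [0.948, 0.318, 0.001, 0.001]
contact_force: [0.5, -0.2, 1.0]
opening: 1.002
finger_force: 0.0
```

Emit:
{"fn": "apply_moves", "kwargs": {
  "series": [
    [0,0,0,0,0,0],
    [0,0,0,0,0,0],
    [0,0,0,0,0,0],
    [0,0,0,0,0,0],
    [0,0,0,0,0,0],
    [0,0,0,0,0,0],
    [0,0,0,0,0,0],
    [0,0,0,0,0,0],
    [0,0,0,0,0,0]
  ],
  "jaw": 0,
  "squeeze": 40
}}

```text
time: 13.92
eef_pos: [0.5067, -0.1567, 0.0871]
tcp_rot: [0.948, 0.318, 0.002, 0.004]
contact_force: [5.3, -7.6, -3.7]
opening: 0.174
finger_force: 39.5
```

The knob is gripped: the opening is 15 mm, and the measured TCP is 99.8 mm from the pivot. I'll work out the arc waypoints.

```bash
cat > arc.py <<'E'
import sys; from h import *
piv=np.array([.5845,-.0943]); th0=np.arctan2(-.1567+.0943,.5067-.5845)
a,b,cx,cy,n=map(float,sys.argv[1:6])
for t in np.linspace(a,b,int(n)+1)[1:]:
    k=piv+.1*np.array([np.cos(th0+t),np.sin(th0+t)]); s=(k-[cx,cy])/.8
    print(round(t,3),s.round(4).tolist(),round((t-a)/(np.pi/4),3))
E
python3 arc.py 0 .44 .5052 -.1544 11
```

```text
0.04 [0.0048, -0.0069] 0.051
0.08 [0.0082, -0.0106] 0.102
0.12 [0.0117, -0.0142] 0.153
0.16 [0.0153, -0.0176] 0.204
0.2 [0.0191, -0.0209] 0.255
0.24 [0.023, -0.024] 0.306
0.28 [0.027, -0.027] 0.357
0.32 [0.0312, -0.0298] 0.407
0.36 [0.0354, -0.0324] 0.458
0.4 [0.0398, -0.0349] 0.509
0.44 [0.0442, -0.0372] 0.56
```

Emit:
{"fn": "apply_moves", "kwargs": {
  "series": [
    [0.0048,-0.0069,0,0,0,0.051],
    [0.0082,-0.0106,0,0,0,0.102],
    [0.0117,-0.0142,0,0,0,0.153],
    [0.0153,-0.0176,0,0,0,0.204],
    [0.0191,-0.0209,0,0,0,0.255],
    [0.023,-0.024,0,0,0,0.306],
    [0.027,-0.027,0,0,0,0.357],
    [0.0312,-0.0298,0,0,0,0.407],
    [0.0354,-0.0324,0,0,0,0.458],
    [0.0398,-0.0349,0,0,0,0.509],
    [0.0442,-0.0372,0,0,0,0.56],
    [0.0442,-0.0372,0,0,0,0.56],
    [0.0442,-0.0372,0,0,0,0.56]
  ]
}}

```text
time: 15.55
eef_pos: [0.5399, -0.1835, 0.0869]
tcp_rot: [0.856, 0.517, -0.0, -0.001]
contact_force: [-2.4, 3.5, 4.7]
opening: 0.173
finger_force: 40.1
```

```bash
python3 - <<'E'
from h import *
s=ctrl.get_state();p=s['eef_pos'];piv=np.array([.5845,-.0943]);d=p[:2]-piv;th0=np.arctan2(-.0624,-.0778)
print(p,np.hypot(*d),np.arctan2(d[1],d[0])-th0,s['contact_force'],s['opening'],s['finger_force'])
c=[.5052+.0442*.8,-.1544-.0372*.8];print(c)
E
python3 arc.py .44 .90 .5406 -.1842 13
```

```text
[ 0.5398598  -0.18351128  0.08692003] 0.09975670860701642 0.43084513750257214 [-2.35451807  3.48710571  4.68976745] 0.1731832021040506 40.06766974925995
[0.5405599999999999, -0.18416000000000002]
0.475 [0.004, -0.0018] 0.045
0.511 [0.008, -0.0035] 0.09
0.546 [0.0122, -0.0051] 0.135
0.582 [0.0164, -0.0065] 0.18
0.617 [0.0206, -0.0078] 0.225
0.652 [0.0249, -0.009] 0.27
0.688 [0.0292, -0.01] 0.315
0.723 [0.0335, -0.0108] 0.36
0.758 [0.0379, -0.0115] 0.405
0.794 [0.0423, -0.012] 0.451
0.829 [0.0467, -0.0124] 0.496
0.865 [0.0511, -0.0126] 0.541
0.9 [0.0555, -0.0126] 0.586
```

Emit:
{"fn": "apply_moves", "kwargs": {
  "series": [
    [0.004,-0.0018,0,0,0,0.045],
    [0.008,-0.0035,0,0,0,0.09],
    [0.0122,-0.0051,0,0,0,0.135],
    [0.0164,-0.0065,0,0,0,0.18],
    [0.0206,-0.0078,0,0,0,0.225],
    [0.0249,-0.009,0,0,0,0.27],
    [0.0292,-0.01,0,0,0,0.315],
    [0.0335,-0.0108,0,0,0,0.36],
    [0.0379,-0.0115,0,0,0,0.405],
    [0.0423,-0.012,0,0,0,0.451],
    [0.0467,-0.0124,0,0,0,0.496],
    [0.0511,-0.0126,0,0,0,0.541],
    [0.0545,-0.0126,0,0,0,0.576],
    [0.0545,-0.0126,0,0,0,0.576],
    [0.0545,-0.0126,0,0,0,0.576],
    [0.0545,-0.0126,0,0,0,0.576],
    [0.0545,-0.0126,0,0,0,0.576],
    [0.0545,-0.0126,0,0,0,0.576]
  ]
}}

```text
time: 17.8
eef_pos: [0.583, -0.1939, 0.0869]
tcp_rot: [0.718, 0.696, -0.001, -0.001]
contact_force: [-4.6, 1.5, 6.4]
opening: 0.177
finger_force: 40.3
```

```bash
python3 - <<'E'
from h import *
s=ctrl.get_state();p=s['eef_pos'];piv=np.array([.5845,-.0943]);d=p[:2]-piv;th0=np.arctan2(-.0624,-.0778)
print(p,np.hypot(*d),np.arctan2(d[1],d[0])-th0,s['contact_force'],s['opening'],s['finger_force'])
for n in('scene','top'): snap(n,n+'4.png')
t=cv2.imread('pics/top4.png');s=cv2.imread('pics/scene4.png')
f=lambda im,x,y:cv2.resize(im[y:y+100,x:x+100],None,fx=4,fy=4,interpolation=cv2.INTER_CUBIC)
cv2.imwrite('pics/m4.png',np.clip(np.hstack([f(t,225,140),f(s,195,145)])*1.6,0,255).astype(np.uint8))
E
```

```text
[ 0.58301835 -0.19387814  0.08689276] 0.09958915843221011 0.8799244975575686 [-4.59863228  1.52435972  6.39410745] 0.17658095899218884 40.27348816394806
```

View pics/m4.png

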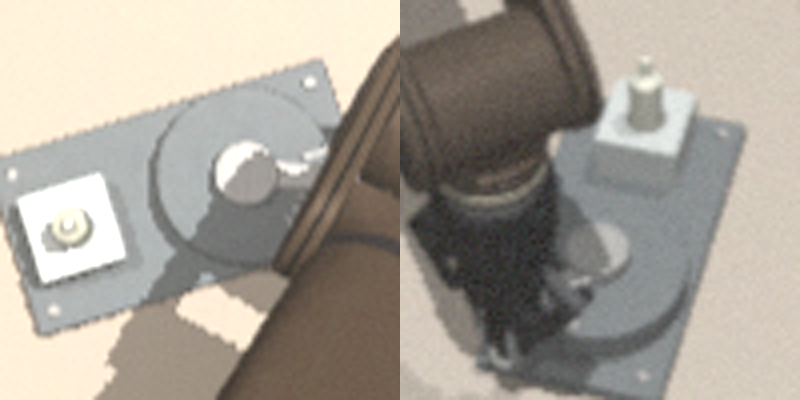

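The lever is at about 0.88 rad and held against the spring. The top crop shows the arm swung round to (295,170), and the cartridge is still upright in the bore at (72,228).

```bash
python3 -c "
from plant import ctrl; print(ctrl.sign_off())"
```

```text
the job is handed in; nothing more can be done
None
```

The cartridge is seated upright in the bore and let go. The lever was still held by its knob at the fourth click, about 0.88 rad by my measurement, when I handed the job in at about 18 s; no verdict came back.

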